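# Spot strip under the burette tip

### The arm

A 6-joint arm with a two-finger parallel gripper is mounted at the origin on the work surface. World frame = base frame: x ahead of the robot, y to its left, z up, the work surface at z = 0. Lengths are in m, angles in rad, forces in N, time in s.
With the tool pointing down it reaches from about 0.35 to 0.775 m from the base axis. Payload 7.3 kg.
Tool frame: the origin (TCP) lies at the very end of the fingers, on their centre line; the grasp point (between the pads) lies 19 mm behind it (bot.tcp_to_grasp is the z of the grasp point in the tool frame, in m); z points along the fingers, y is the direction in which the jaws open and shut (so a half turn about z gives the same grasp; the last joint's range is limited). The gripper opens to 92 mm and grips with 3 to 60 N. Pads are 19 mm wide; open, the fingers measure 130 mm over their backs; the gripper's body (75 mm by 190 mm) begins 47 mm behind the grasp point.
Start: joints at [-1.439, 0.342, 1.524, -0, 1.275, -0.146], TCP at [0.144, -0.505, 0.227] pointing down, gripper open.
Joint ranges: [-2.53, 2.53], [-0.77, 2.02], [0.04, 2.7], [-1, 4.14], [0.28, 2.66], [-3.11, 3.11]. Speed limits (rad/s): [2.57, 2.57, 3.14, 3.14, 3.14, 3.14].

### API

Orientations are given as a rotation vector (axis times angle).
In Python, from workcell import bot gives the robot as it stands.
- The arm moves only by the shell command python3 -m handwheel 'ROWS' [FORCE]. ROWS is JSON, a list of rows, each a list of 7 numbers: the shift along the tool's x, y, z as a fraction of full scale, then the turn, a rotation vector about the tool's x, y, z as a fraction of full scale, then the closure, from 0 (fully open) to 1 (shut). In form: [[tx, ty, tz, wx, wy, wz, grip], ...]. A call has 1 to 5 rows; each row shifts and turns the commanded pose from where the row before left it, along the tool's axes as they then stand; what a row does not reach is not made up. Full scale, the value 1, is 50 mm for a shift and 4 degrees for a turn. A row lasts 1/8 s, in which the tool goes at most 62.5 mm and 10.7 degrees, less where a joint would pass 70% of its speed; a pose out of reach is approached as far as the arm can. A call with a number of a shift or a turn outside -1 to 1 is refused whole. A call with a gripper value outside its range is refused whole. The fingers move at their own pace and stop on an object; FORCE is the grip in N (left out, the last holds). Time passes only in rows, so rows that do not move let the fingers close. It gives the time, the measured TCP pose, the force and the opening at its end, in the units of the state.
- bot.get_state(): the state, without advancing time (a new reading comes with each control period).
- bot.grab_frame(name): name is "scene" or "top" or "wrist"; returns the picture (400x640x3 uint8, red, green, blue); there is no depth.
- bot.camera_model(name): a dict with "intrinsics" (3x3 intrinsics, pixels), "R" (3x3) and "t" (3): a world point X has camera coordinates R X + t. Camera axes: x right, y down, z forward; pixel columns grow to the right and rows downward; lengths in m; the calibration is good to about 2 mm. A picture is of the moment at which its call begins: read the wrist's pose just before it. camera_model takes no time and is no camera call; for the wrist camera it gives the pose at the moment of the call.
- bot.sign_off(): hands the job in, once; it reports no verdict.
The state is a dict: "clock": time; "qpos": joint angles; "joint_vel": joint speeds; "joint_torque": joint torques, N m; "tcp_pos": TCP position; "tool_rot": TCP orientation; "force": force on the tool from outside, world axes, zero at the start; "moment": the same for the moment, N m; "width": finger opening in m.
Only numpy, scipy, OpenCV 4.12 (cv2) and the standard library are available. Lean on these libraries where they do the work, as an engineer would, in place of code of your own. Each camera call takes 0.05 s, during which the arm holds its last target.

### The job

On the bench lie two white porcelain spot strips; take the one that has a single large well at one end and slide it along the bench, without lifting it, until the large well is centred under the tip of the amber burette, so that a drop would fall well inside the well. Leave the other strip, with its equal small wells, where it lies, and do not bump the burette or its stand. Let go of the strip, lying flat on the bench.

Things in the scene. Friction and masses are not known exactly. Their poses are not given: they have to be found in the camera images.
- strip_center (a point): Centre (half-way up, 11 mm above the bench) of the strip to move: a white porcelain bar, 200 mm long (x), 50 wide (y), 22 thick, 0.3 to 0.6 kg. Its x axis points to the large-well end, at the start away from the robot to about 20 degrees; five small wells (18 mm) fill the rest. Grip it across its 50 mm width, best 55 mm from the centre towards the small-well end, 130 mm from the large well.
- well (a point): Centre of the large round well of that strip, at the level of its top face (22 mm above the bench): 36 mm across, 7 mm deep, 75 mm from the strip's centre along its x axis, 25 mm from the strip's end. Axes as the strip's.
- plain_strip_center (a point): Centre, half-way up (11 mm above the bench), of the other, similar porcelain strip, 200 x 50 x 22 mm, with seven equal small wells and no large one. It is to stay where it is. It lies on the opposite side of the burette from the strip to be moved.
- burette: Fixed stand with an upright amber burette (13 mm thick, to 340 mm high). Origin on the bench straight below its tip; tip 55 mm up, 33 mm above a strip. Stopcock 90 mm up, 25 mm to the side. Along its x axis (away from the robot to about 20 degrees) are a rod 130 mm off, 370 mm tall, and a base plate 14 mm thick from 85 to 235 mm, 85 mm to either side. The bench from tip to robot is clear.
There are look-alikes about, which are no part of the job. Leave any purple look-alike of the part that bears strip_center alone.

How it is judged:
By the outcome, as a careful person would: the job done as asked, in the order asked, and still so for the second after the job is handed in, with the robot touching nothing.
It also fails if it takes over 40 s, if anything falls off the work surface, if the arm or the gripper's body presses on something with over 40 N, if the wrist force passes 120 N, or if a joint passes its speed limit or range.

## Working session

There is one attempt and no reset: what is moved stays moved. The work goes in short steps, Python scripts to look and compute and a shell command to move; the robot and the scene stay as the last step left them, time stands still between calls to the robot, and variables do not carry over. Pictures are saved under pics/ and viewed, and the job is handed in when it is done.

```bash
mkdir -p pics; ls; python3 - <<'E'
from workcell import bot
import cv2,numpy as np
np.set_printoptions(precision=4,suppress=True)
for n in("scene","top","wrist"):
    m=bot.camera_model(n); f=bot.grab_frame(n); cv2.imwrite(f"pics/{n}0.png",f[:,:,::-1])
    print(n,m)
print(bot.get_state(), bot.tcp_to_grasp)
E
```

```text
pics
scene {'intrinsics': array([[485.4812,   0.    , 322.5533],
       [  0.    , 485.4812, 196.3585],
       [  0.    ,   0.    ,   1.    ]]), 'R': array([[-0.6333,  0.7739, -0.0058],
       [ 0.4612,  0.3714, -0.8059],
       [-0.6215, -0.513 , -0.5921]]), 't': array([ 0.258 , -0.1939,  1.4541])}
top {'intrinsics': array([[424.6265,   0.    , 318.3761],
       [  0.    , 424.6265, 195.4689],
       [  0.    ,   0.    ,   1.    ]]), 'R': array([[ 0.026 , -0.9994,  0.0236],
       [-0.9923, -0.0286, -0.1202],
       [ 0.1208, -0.0203, -0.9925]]), 't': array([0.0384, 0.4965, 1.0478])}
wrist {'intrinsics': array([[310.9227,   0.    , 319.8791],
       [  0.    , 310.9227, 199.9739],
       [  0.    ,   0.    ,   1.    ]]), 'R': array([[ 0.2739, -0.9617, -0.002 ],
       [-0.9184, -0.2622,  0.2963],
       [-0.2855, -0.0794, -0.9551]]), 't': array([-0.5241, -0.0365,  0.3916])}
{'clock': 0.15, 'qpos': array([-1.439 ,  0.3426,  1.5248, -0.    ,  1.2754, -0.146 ]), 'joint_vel': array([ 0.0003, -0.0018, -0.0029,  0.0001,  0.001 , -0.0003]), 'joint_torque': array([  0.0021, -43.1468, -24.4354,   0.0717,   0.0537,  -0.0001]), 'tcp_pos': array([ 0.1439, -0.5046,  0.2262]), 'tool_rot': array([-3.1102, -0.4348,  0.    ]), 'force': array([-0.2472,  0.3869, -0.6181]), 'moment': array([-0.0134, -0.023 , -0.0106]), 'width': 0.09177047110663351} -0.0188
```

View pics/scene0.png

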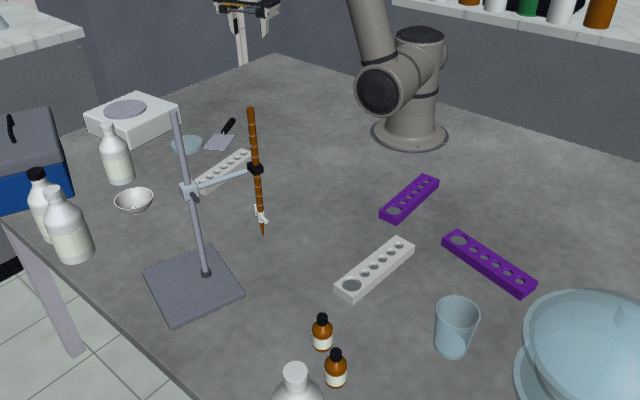

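View pics/top0.png

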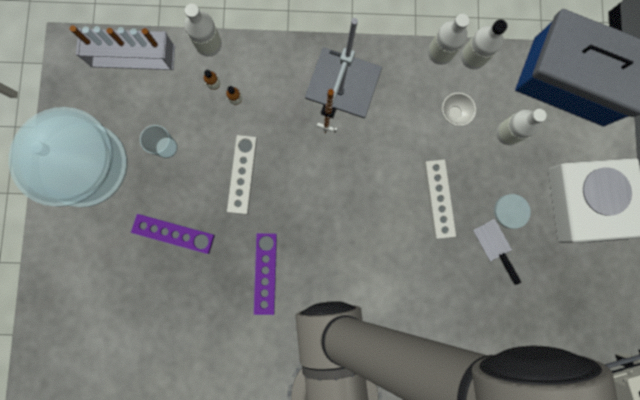

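View pics/wrist0.png

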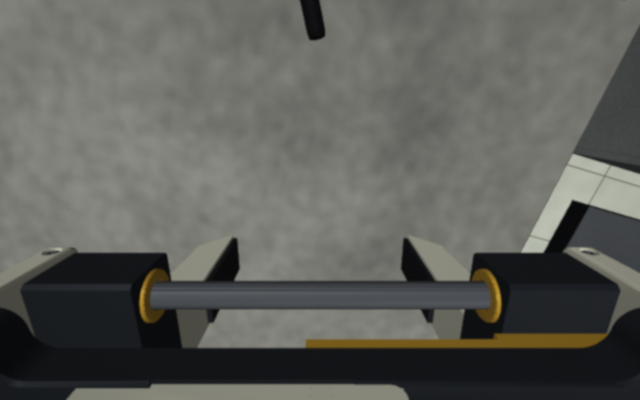

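The top view shows the target strip at about (241,175), with its large well at (245,145) and the burette foot near (327,127). The plain strip is at (441,198). In the scene view the well is at (352,285) and the burette tip near (263,235). I'll measure both from the two views.

```bash
cat > h.py <<'E'
import numpy as np,cv2
from workcell import bot
np.set_printoptions(precision=4,suppress=True)
def ray(m,p):
    d=m["R"].T@np.linalg.solve(m["intrinsics"],[p[0],p[1],1.]); return -m["R"].T@m["t"],d/np.linalg.norm(d)
def plane(m,p,z):
    o,d=ray(m,p); return o+d*(z-o[2])/d[2]
def tri(m1,p1,m2,p2):
    P=[m["intrinsics"]@np.c_[m["R"],m["t"]] for m in(m1,m2)]
    X=cv2.triangulatePoints(P[0],P[1],np.array(p1,float).reshape(2,1),np.array(p2,float).reshape(2,1)).ravel(); return X[:3]/X[3]
def proj(m,X):
    c=m["R"]@np.asarray(X)+m["t"]; u=m["intrinsics"]@c; return u[:2]/u[2]
E
python3 - <<'E'
import cv2
a=cv2.imread("pics/scene0.png");b=cv2.imread("pics/top0.png")
def z(i,x,y,w,h,s): return cv2.resize(i[y:y+h,x:x+w],(w*s,h*s),interpolation=cv2.INTER_CUBIC)
import numpy as np
cv2.imwrite("pics/z1.png",np.hstack([z(a,230,190,60,60,6),z(b,295,75,60,60,6)]))
cv2.imwrite("pics/z2.png",np.hstack([z(a,325,225,100,80,4),z(b,205,130,90,80,4)]))
E
```

```text
(no output)
```

View pics/z1.png

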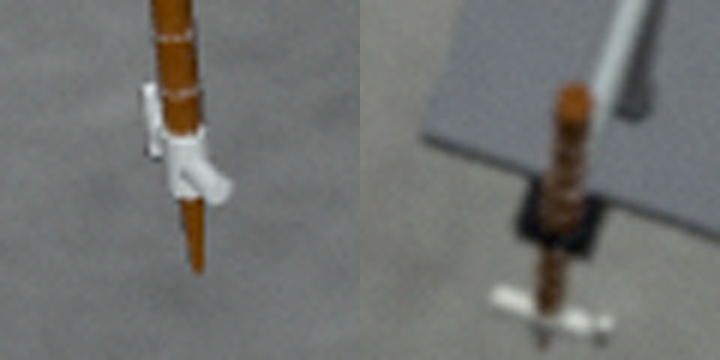

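View pics/z2.png

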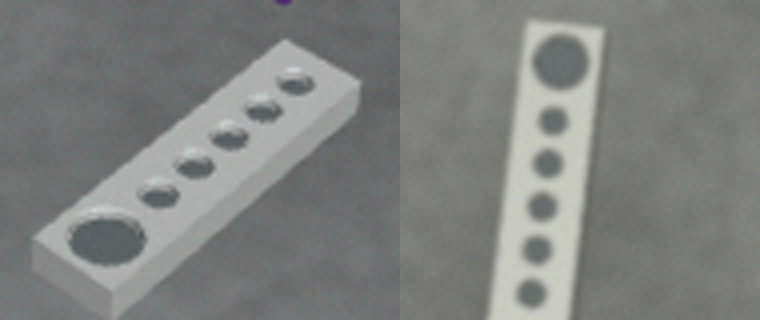

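```bash
cat >> h.py <<'E'
def whitestrip(f,box):
    x,y,w,h=box; g=f[y:y+h,x:x+w].min(2); 
    t,_=cv2.threshold(g,0,255,cv2.THRESH_OTSU); return g,t
E
python3 - <<'E'
from h import *
S=bot.camera_model("scene");T=bot.camera_model("top")
a=cv2.imread("pics/scene0.png");b=cv2.imread("pics/top0.png")
def sub(i,box,thr=None):
    x,y,w,h=box;g=cv2.resize(i[y:y+h,x:x+w].min(2),None,fx=4,fy=4,interpolation=cv2.INTER_CUBIC)
    t,m=cv2.threshold(g,0 if thr is None else thr,255,cv2.THRESH_BINARY|(cv2.THRESH_OTSU if thr is None else 0))
    cs,hi=cv2.findContours(m,cv2.RETR_CCOMP,cv2.CHAIN_APPROX_NONE)
    k=max(range(len(cs)),key=lambda i:cv2.contourArea(cs[i]))
    off=lambda p:(np.array(p)+.5)/4-.5+[x,y]
    r=cv2.minAreaRect(cs[k]); holes=[]
    for i,c in enumerate(cs):
        if hi[0][i][3]==k and len(c)>=8:
            e=cv2.fitEllipse(c); holes.append((cv2.contourArea(c)/16,off(e[0]),np.array(e[1])/4))
    return off(r[0]),np.array(r[1])/4,off(cv2.boxPoints(r)),sorted(holes,key=lambda h:-h[0])
for n,i,m,box in(("top",b,T,(215,125,55,98)),("topplain",b,T,(415,150,50,98))):
    c,sz,bp,ho=sub(i,box); print(n,c,plane(m,c,.022));print([plane(m,p,.022)[:2] for p in bp])
    for h in ho: print(h,plane(m,h[1],.022)[:2])
c,sz,bp,ho=sub(a,(325,225,100,80)); print("scene")
for h in ho: print(h,plane(S,h[1],.022)[:2])
# tri
c,_,_,h1=sub(b,(215,125,55,98))
if ho: print("tri well",tri(S,ho[0][1],T,h1[0][1]), tri(S,(351.8,284.3),T,h1[0][1]))
for pt in((325.8,132.5),(325.6,131.5)): 
    X=tri(S,(263,235.3),T,pt);print("tip",X,proj(S,X),proj(T,X))
print(plane(S,(263,235.3),.055), proj(T,plane(S,(263,235.3),.055)))
# burette top in both: scene?, vertical axis from top end
print(plane(T,(295+213/6,75+95/6),.34))
E
```

```text
top [240.9673 173.8865] [0.5461 0.2513 0.022 ]
[array([0.449 , 0.2841]), array([0.6504, 0.2697]), array([0.6455, 0.2178]), array([0.4441, 0.2334])]
(163.75, array([244.7494, 145.0308]), array([14.3049, 14.6014])) [0.6218 0.2452]
(45.40625, array([241.558 , 170.4491]), array([7.5352, 7.7267])) [0.5551 0.2503]
(45.21875, array([240.101 , 181.2588]), array([7.5654, 7.659 ])) [0.527  0.2526]
(44.6875, array([242.8246, 159.7698]), array([7.4047, 7.7064])) [0.583  0.2484]
(44.59375, array([238.7975, 192.0777]), array([7.4872, 7.6236])) [0.4991 0.2546]
(44.0, array([237.3919, 202.9432]), array([7.4096, 7.605 ])) [0.4712 0.2568]
topplain [440.3377 198.5054] [ 0.4974 -0.2618  0.022 ]
[array([ 0.5942, -0.2222]), array([ 0.6034, -0.2738]), array([ 0.4025, -0.3007]), array([ 0.3939, -0.2502])]
(45.0, array([443.0626, 218.8716]), array([7.4175, 7.7519])) [ 0.4452 -0.2684]
(44.03125, array([444.5625, 229.4235]), array([7.2619, 7.759 ])) [ 0.4184 -0.272 ]
(43.96875, array([441.5606, 208.3666]), array([7.3752, 7.6415])) [ 0.472  -0.2648]
(43.90625, array([438.6488, 187.5807]), array([7.2845, 7.7158]
[... 311 characters left out ...]
]), array([12.4396, 20.0547])) [0.6243 0.2489]
(41.25, array([364.6944, 274.1116]), array([ 5.3377, 10.2345])) [0.5852 0.2521]
(39.71875, array([373.7097, 266.7047]), array([5.2463, 9.9276])) [0.5573 0.2542]
(37.625, array([382.2321, 259.6334]), array([5.056 , 9.9634])) [0.5298 0.2561]
(35.5625, array([390.7283, 252.8049]), array([4.8086, 9.8055])) [0.502  0.2585]
(33.625, array([398.8415, 246.112 ]), array([4.6751, 9.7528])) [0.4742 0.2605]
tri well [0.6221 0.2465 0.0187] [0.6216 0.2466 0.0198]
tip [0.6519 0.0398 0.0518] [262.04   235.1469] [324.9872 133.1349]
tip [0.6535 0.0409 0.0536] [261.7949 235.1065] [324.5803 132.2948]
[0.6535 0.0445 0.055 ] [323.1888 132.128 ]
[0.6538 0.0409 0.34  ]
```

Relative to the well, the tip is at (+0.030, -0.204) in both views, so they agree. I measured the well top at z≈0.019–0.020 and the tip at z≈0.052–0.055. The strip's yaw is about -4.4°. I'm moving over, turning the tool +20° about its z on the way.

```bash
python3 -m handwheel '[[0.9,-0.7,0,0,0,1,0],[0.85,-0.75,0,0,0,1,0],[0.8,-0.8,0,0,0,1,0],[0.75,-0.85,0,0,0,1,0],[0.7,-0.9,0,0,0,1,0]]' 40
```

```text
clock: 0.78
tcp_pos: [0.3159, -0.2768, 0.2267]
tool_rot: [3.139, -0.116, 0.0]
force: [1.1, -0.8, 0.3]
width: 0.0916
```

```bash
python3 -m handwheel '[[0.4,-1,0,0,0,0,0],[0.3,-1,0,0,0,0,0],[0.2,-1,0,0,0,0,0],[0.2,-1,0,0,0,0,0],[0.2,-1,0,0,0,0,0]]'; python3 -m handwheel '[[0.3,-1,0,0,0,0,0],[0.3,-1,0,0,0,0,0],[0.3,-1,0,0,0,0,0],[0.3,-1,0,0,0,0,0],[0,0,0,0,0,0,0]]'
```

```text
clock: 1.4
tcp_pos: [0.398, -0.032, 0.2267]
tool_rot: [3.139, -0.112, 0.0]
force: [1.0, -1.0, -0.2]
width: 0.092
clock: 2.02
tcp_pos: [0.4723, 0.1644, 0.226]
tool_rot: [-3.139, 0.105, 0.001]
force: [-0.7, -0.6, -0.3]
width: 0.0921
```

```bash
python3 -m handwheel '[[0,0,0,0,0,0,0]]'; python3 - <<'E'
from h import *
m=bot.camera_model("wrist");f=bot.grab_frame("wrist");cv2.imwrite("pics/w1.png",f[:,:,::-1]);np.savez("w1.npz",**m)
print(bot.get_state()["tcp_pos"],bot.get_state()["tool_rot"])
E
```

```text
clock: 2.15
tcp_pos: [0.4714, 0.1612, 0.2262]
tool_rot: [3.139, -0.111, -0.002]
force: [-0.2, 0.2, 0.4]
width: 0.0919
[0.4714 0.1608 0.2264] [ 3.1389 -0.1126 -0.0015]
```

View pics/w1.png

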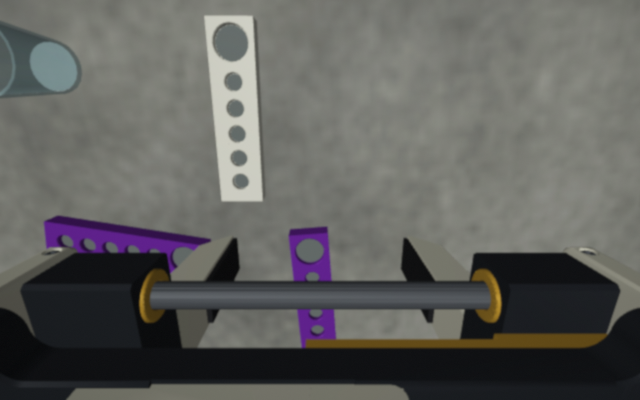

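The wrist view shows the target strip from (204,15) to (262,200), with its large well at (230,41). Purple strips lie nearer the robot.

```bash
cat >> h.py <<'E'
def sub(i,box,thr=None):
    x,y,w,h=box;g=cv2.resize(i[y:y+h,x:x+w].min(2),None,fx=4,fy=4,interpolation=cv2.INTER_CUBIC)
    t,m=cv2.threshold(g,0 if thr is None else thr,255,cv2.THRESH_BINARY|(cv2.THRESH_OTSU if thr is None else 0))
    cs,hi=cv2.findContours(m,cv2.RETR_CCOMP,cv2.CHAIN_APPROX_NONE)
    k=max(range(len(cs)),key=lambda i:cv2.contourArea(cs[i]))
    off=lambda p:(np.array(p)+.5)/4-.5+[x,y]
    r=cv2.minAreaRect(cs[k]); holes=[]
    for i,c in enumerate(cs):
        if hi[0][i][3]==k and len(c)>=8:
            e=cv2.fitEllipse(c); holes.append((cv2.contourArea(c)/16,off(e[0]),np.array(e[1])/4))
    return off(r[0]),np.array(r[1])/4,off(cv2.boxPoints(r)),sorted(holes,key=lambda h:-h[0])
E
python3 - <<'E'
from h import *
m=dict(np.load("w1.npz"));T=bot.camera_model("top");S=bot.camera_model("scene")
w=cv2.imread("pics/w1.png");b=cv2.imread("pics/top0.png");a=cv2.imread("pics/scene0.png")
hw=sub(w,(190,5,90,205))[3];ht=sub(b,(215,125,55,98))[3];hs=sub(a,(325,225,100,80))[3]
hw=[hw[0]]+sorted(hw[1:],key=lambda h:h[1][1]);ht=[ht[0]]+sorted(ht[1:],key=lambda h:h[1][1]);hs=[hs[0]]+sorted(hs[1:],key=lambda h:-h[1][1])
for x,y,z in zip(hw,ht,hs): print(plane(m,x[1],.022)[:2],tri(m,x[1],T,y[1]),tri(m,x[1],S,z[1]))
print([plane(T,p,.022)[:2] for p in((258,235),(276,235))])
print(plane(m,sub(w,(190,5,90,205))[0],.022))
E
```

```text
[0.6208 0.2459] [0.6192 0.2435 0.0323] [0.6215 0.2469 0.0183]
[0.5818 0.2488] [0.5812 0.2469 0.0304] [0.582  0.25   0.0181]
[0.5539 0.2509] [0.5539 0.2492 0.0288] [0.5539 0.2521 0.018 ]
[0.5261 0.253 ] [0.5264 0.2519 0.0261] [0.5259 0.254  0.0178]
[0.4982 0.2552] [0.4987 0.2541 0.0255] [0.4977 0.2562 0.0175]
[0.4704 0.2573] [0.4709 0.2564 0.0247] [0.4696 0.2583 0.0175]
[array([0.3916, 0.2012]), array([0.3928, 0.156 ])]
[0.5539 0.2529 0.022 ]
```

```bash
python3 -m handwheel '[[0.14,-0.95,0,0,0,0,0],[0.13,-0.98,0.2,0,0,0,0],[0,0,1,0,0,0,0],[0,0,1,0,0,0,0],[0,0,0.8,0,0,0,0]]';python3 -m handwheel '[[0,0,0,0,0,0,0],[0,0,0,0,0,0,0]]'
python3 - <<'E'
from h import *
m=bot.camera_model("wrist");f=bot.grab_frame("wrist");cv2.imwrite("pics/w2.png",f[:,:,::-1]);np.savez("w2.npz",**m)
s=bot.get_state();print(s["tcp_pos"],s["tool_rot"])
E
```

```text
clock: 2.82
tcp_pos: [0.4918, 0.2552, 0.0751]
tool_rot: [3.139, -0.115, -0.002]
force: [0.6, -0.2, 1.2]
width: 0.0919
clock: 3.08
tcp_pos: [0.4935, 0.2564, 0.0784]
tool_rot: [-3.139, 0.114, -0.004]
force: [0.3, 0.3, 0.6]
width: 0.0915
[0.4937 0.2567 0.0789] [-3.1383  0.1134 -0.0054]
```

View pics/w2.png

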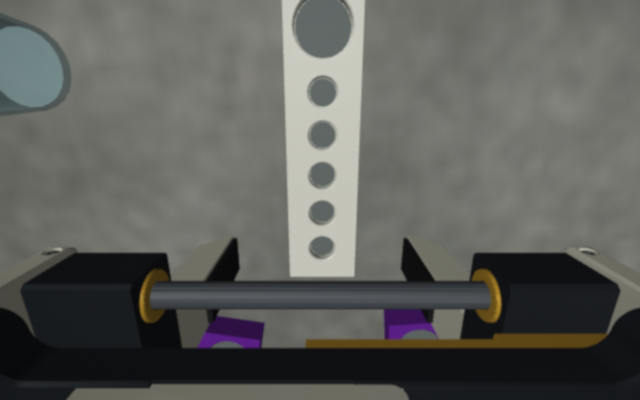

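The strip is centred between the jaws and aligned with them. The purple strips lie nearer the robot (x≤0.39) and are clear. Next I descend and close.

```bash
python3 -m handwheel '[[0,0,0.7,0,0,0,0],[0,0,0.5,0,0,0,0],[0,0,0.2,0,0,0,0],[0,0,0,0,0,0,0]]'; python3 -m handwheel '[[0,0,0,0,0,0,0.4],[0,0,0,0,0,0,0.7],[0,0,0,0,0,0,0.7],[0,0,0,0,0,0,0.7],[0,0,0,0,0,0,0.7]]' 30
```

```text
clock: 3.62
tcp_pos: [0.4929, 0.257, 0.0075]
tool_rot: [-3.139, 0.112, -0.002]
force: [0.5, 0.5, 0.1]
width: 0.0918
clock: 4.25
tcp_pos: [0.4921, 0.2565, 0.0068]
tool_rot: [3.139, -0.112, -0.001]
force: [-0.6, -2.5, 2.5]
width: 0.0499
```

Gripped at 49.9 mm. I'll slide about 85% of the way and then look.

```bash
python3 -m handwheel '[[0.1,0.3,0,0,0,0,0.7],[0.15,0.6,0,0,0,0,0.7],[0.15,0.6,0,0,0,0,0.7],[0.15,0.6,0,0,0,0,0.7],[0.15,0.6,0,0,0,0,0.7]]'; python3 -m handwheel '[[0.1,0.5,0,0,0,0,0.7],[0.05,0.3,0,0,0,0,0.7],[0,0,0,0,0,0,0.7],[0,0,0,0,0,0,0.7]]'
python3 - <<'E'
from h import *
for n in("wrist","scene","top"):
    m=bot.camera_model(n);f=bot.grab_frame(n);cv2.imwrite(f"pics/{n}3.png",f[:,:,::-1]);np.savez(f"{n}3.npz",**m)
s=bot.get_state();print(s["tcp_pos"],s["tool_rot"],s["force"],s["width"])
a=cv2.imread("pics/scene3.png");b=cv2.imread("pics/top3.png")
z=lambda i,x,y:cv2.resize(i[y:y+90,x:x+90],None,fx=4,fy=4,interpolation=cv2.INTER_CUBIC)
cv2.imwrite("pics/z3.png",np.hstack([z(a,230,190),z(b,285,85)]))
E
```

```text
clock: 4.88
tcp_pos: [0.5177, 0.1187, 0.0068]
tool_rot: [-3.139, 0.112, -0.0]
force: [-0.3, 4.6, 1.9]
width: 0.0497
clock: 5.38
tcp_pos: [0.5224, 0.079, 0.0068]
tool_rot: [3.139, -0.112, 0.001]
force: [1.0, -3.2, 1.3]
width: 0.0499
[0.5223 0.0795 0.0068] [ 3.1392 -0.1109  0.0006] [ 0.2099 -3.7558  1.4751] 0.049800955160442716
```

View pics/wrist3.png

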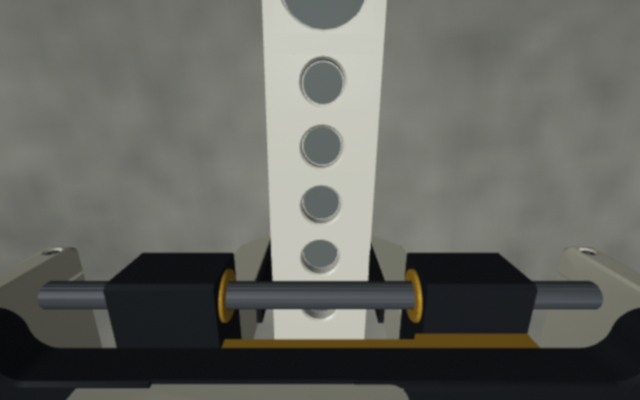

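View pics/z3.png

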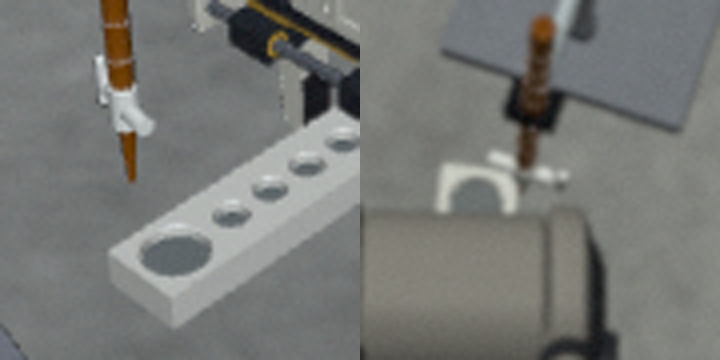

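The gripped strip is straight between the jaws. In the scene crop the well is at about (274,253) and the tip at (263,235). In the top crop the tip is at about (326.7,131.7).

```bash
python3 - <<'E'
from h import *
S=bot.camera_model("scene");T=bot.camera_model("top")
a=cv2.imread("pics/scene3.png");b=cv2.imread("pics/top3.png")
h=sub(a,(240,210,80,65))[3]
for x in h[:3]: print(x,plane(S,x[1],.022)[:2])
print("tip scene",plane(S,(263,235.5),.055)); print("tip top",plane(T,(326.7,131.7),.055), plane(T,(326.2,131.2),.055))
hsv=cv2.cvtColor(a,cv2.COLOR_BGR2HSV);m=((hsv[...,0]>5)&(hsv[...,0]<22)&(hsv[...,1]>150)).astype(np.uint8)
n,l,st,ce=cv2.connectedComponentsWithStats(m[90:240,235:280])
for s_ in st[1:]:
    if s_[4]>20: print("amber",s_+[235,90,0,0,0])
ys,xs=np.nonzero(m[90:240,235:280])
for y in (105,106,107,108,109,110,115,120,232,233,234,235,236): 
    q=xs[ys==y-90]+235; print(y,q.min() if len(q) else None,q.max() if len(q) else None)
print("top of burette scene", plane(S,(251,108.5),.34),"low axis point at .12?")
E
python3 - <<'E'
import cv2,numpy as np
a=cv2.imread("pics/scene0.png");b=cv2.imread("pics/top0.png")
z=lambda i,x,y:cv2.resize(i[y:y+45,x:x+45],None,fx=8,fy=8,interpolation=cv2.INTER_CUBIC)
cv2.imwrite("pics/z4.png",np.hstack([z(a,230,95),z(b,305,85)]))
E
```

```text
(149.84375, array([273.5795, 253.4077]), array([10.2654, 18.887 ])) [0.6546 0.0726]
(32.46875, array([287.4927, 244.2343]), array([ 4.2893, 10.3822])) [0.616  0.0758]
(28.46875, array([297.1248, 237.877 ]), array([4.2059, 9.6804])) [0.5881 0.0781]
tip scene [0.6539 0.045  0.055 ]
tip top [0.6549 0.0357 0.055 ] [0.6561 0.037  0.055 ]
amber [247 107   8  17 115]
amber [248 125   9  22 129]
amber [251 147   7  10  58]
amber [252 158   7   8  51]
amber [254 178   8  18 102]
amber [256 197   7   8  47]
amber [257 206   6   6  27]
amber [260 223   4  12  31]
105 None None
106 None None
107 248 252
108 247 253
109 247 253
110 247 253
115 247 253
120 248 254
232 262 263
233 262 263
234 262 263
235 None None
236 None None
top of burette scene [0.6537 0.0476 0.34  ] low axis point at .12?
```

View pics/z4.png

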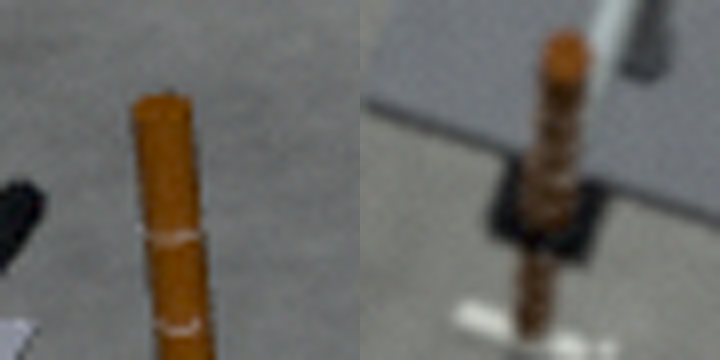

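Remaining shift is about (0, -28 mm), which is tool y +0.56.

```bash
python3 -m handwheel '[[0.01,0.2,0,0,0,0,0.7],[0.02,0.24,0,0,0,0,0.7],[0,0.12,0,0,0,0,0.7],[0,0,0,0,0,0,0.7],[0,0,0,0,0,0,0.7]]'
python3 - <<'E'
from h import *
S=bot.camera_model("scene");T=bot.camera_model("top")
for n in("wrist","scene","top"):
    m=bot.camera_model(n);f=bot.grab_frame(n);cv2.imwrite(f"pics/{n}5.png",f[:,:,::-1]);np.savez(f"{n}5.npz",**m)
a=cv2.imread("pics/scene5.png");b=cv2.imread("pics/top5.png")
z=lambda i,x,y:cv2.resize(i[y:y+60,x:x+60],None,fx=6,fy=6,interpolation=cv2.INTER_CUBIC)
cv2.imwrite("pics/z5.png",np.hstack([z(a,230,200),z(b,297,85)]))
for x in sub(a,(225,210,80,50))[3][:3]: print(x,plane(S,x[1],.022)[:2])
E
```

```text
clock: 6.15
tcp_pos: [0.5217, 0.0511, 0.0068]
tool_rot: [3.139, -0.111, -0.0]
force: [-1.0, 0.2, 4.5]
width: 0.0499
(145.59375, array([264.1603, 247.5395]), array([ 9.9663, 18.8797])) [0.6541 0.0449]
(31.65625, array([278.155 , 238.4962]), array([ 4.3823, 10.1629])) [0.615  0.0479]
(30.09375, array([287.9334, 232.3688]), array([ 4.2087, 10.0707])) [0.5872 0.0506]
```

View pics/z5.png

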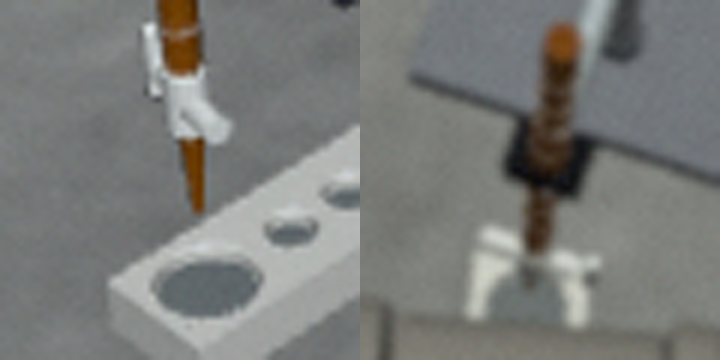

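The tip now hangs over the well in the top crop, and the scene plane estimate puts the well at (0.6541,0.0449) against a tip at (0.6539,0.045). I'll release, rise, back off toward the robot and check with the wrist camera.

```bash
python3 -m handwheel '[[0,0,0,0,0,0,0.3],[0,0,0,0,0,0,0.1],[0,0,0,0,0,0,0.1],[0,0,-0.4,0,0,0,0.1],[0,0,-0.8,0,0,0,0.1]]'; python3 -m handwheel '[[-0.6,0,-0.8,0,0,0,0],[-1,0,-0.6,0,0,0,0],[-0.8,0,0,0,0,0,0],[0,0,0,0,0,0,0],[0,0,0,0,0,0,0]]'
python3 - <<'E'
from h import *
print(bot.get_state()["tcp_pos"])
for n in("wrist","scene","top"):
    m=bot.camera_model(n);f=bot.grab_frame(n);cv2.imwrite(f"pics/{n}6.png",f[:,:,::-1]);np.savez(f"{n}6.npz",**m)
S=bot.camera_model("scene");a=cv2.imread("pics/scene6.png")
for x in sub(a,(225,210,80,50))[3][:3]: print(x,plane(S,x[1],.022)[:2])
T=bot.camera_model("top");print(proj(T,(.6518,.0414,.022)),proj(T,(.6518,.0414,.055)))
E
```

```text
clock: 6.92
tcp_pos: [0.5204, 0.0513, 0.0659]
tool_rot: [-3.14, 0.112, 0.007]
force: [0.8, 0.0, 0.7]
width: 0.0825
clock: 7.55
tcp_pos: [0.4029, 0.0597, 0.137]
tool_rot: [3.14, -0.112, 0.002]
force: [-0.3, 0.2, -0.3]
width: 0.0919
[0.4029 0.0597 0.137 ]
(146.1875, array([264.1712, 247.5469]), array([ 9.9909, 18.8981])) [0.6541 0.0449]
(31.8125, array([278.2159, 238.4807]), array([ 4.4613, 10.02  ])) [0.6149 0.048 ]
(30.28125, array([287.8662, 232.3671]), array([ 4.2333, 10.1711])) [0.5873 0.0505]
[323.9275 136.1909] [324.4058 132.8061]
```

View pics/wrist6.png

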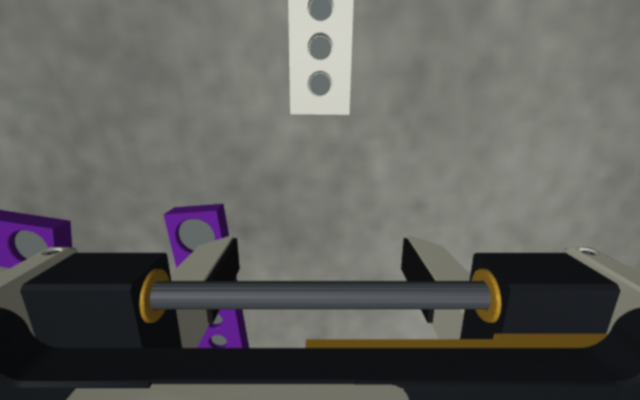

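View pics/top6.png

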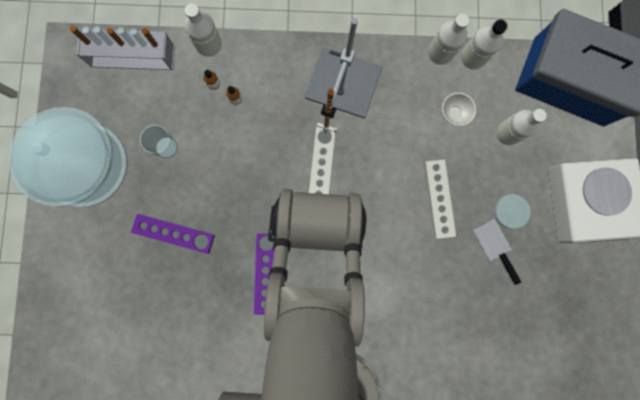

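The strip is released, and its scene position did not change. I'll rise so the wrist camera can see both tip and well, and zoom the top view.

```bash
python3 -m handwheel '[[0.4,0,-1,0,0,0,0],[0.5,0,-1,0,0,0,0],[0.3,0,-0.6,0,0,0,0],[0,0,0,0,0,0,0],[0,0,0,0,0,0,0]]'
python3 - <<'E'
from h import *
for n in("wrist",):
    m=bot.camera_model(n);f=bot.grab_frame(n);cv2.imwrite(f"pics/{n}7.png",f[:,:,::-1]);np.savez(f"{n}7.npz",**m)
b=cv2.imread("pics/top6.png")
cv2.imwrite("pics/z6.png",cv2.resize(b[80:150,290:360],None,fx=8,fy=8,interpolation=cv2.INTER_CUBIC))
for x in sub(b,(305,118,35,70))[3][:5]: print(x,plane(bot.camera_model("top"),x[1],.022)[:2])
E
```

```text
clock: 8.32
tcp_pos: [0.4613, 0.0555, 0.2653]
tool_rot: [3.14, -0.112, -0.004]
force: [-0.6, 0.9, -0.9]
width: 0.0918
(43.28125, array([321.5828, 161.4692]), array([7.3544, 7.5189])) [0.5848 0.0458]
(42.71875, array([322.7618, 150.8652]), array([7.1846, 7.6043])) [0.6128 0.0435]
(42.28125, array([320.3153, 172.1774]), array([7.1918, 7.5306])) [0.5567 0.0484]
(41.9375, array([319.2117, 182.7896]), array([7.1183, 7.5403])) [0.529  0.0505]
(1.75, array([320.375, 126.875]), array([0.9666, 2.4238])) [0.6764 0.0513]
```

View pics/wrist7.png

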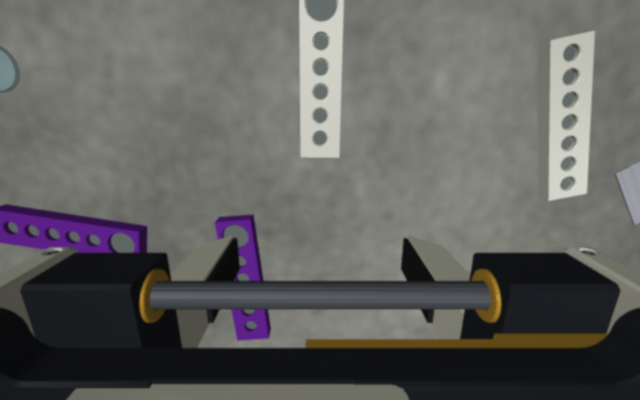

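View pics/z6.png

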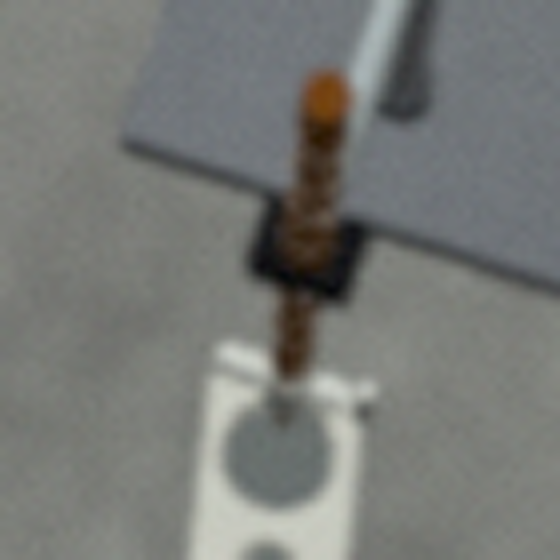

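In the top crop the tip is about 1 px from where a perfectly centred one would be. The wrist view cuts off at the well, so I'll tilt the tool forward 20° for an independent look.

```bash
python3 -m handwheel '[[-0.3,0,0,0,1,0,0],[-0.3,0,0,0,1,0,0],[0,0,0,0,1,0,0],[0,0,0,0,1,0,0],[0,0,0,0,1,0,0]]';python3 -m handwheel '[[0,0,0,0,0,0,0],[0,0,0,0,0,0,0]]'
python3 - <<'E'
from h import *
m=bot.camera_model("wrist");f=bot.grab_frame("wrist");cv2.imwrite("pics/wrist8.png",f[:,:,::-1]);np.savez("wrist8.npz",**m)
X=np.array([.652,.0425,.022]);print(proj(m,X),proj(m,X+[0,0,.033]))
E
```

```text
clock: 9.0
tcp_pos: [0.4309, 0.0578, 0.2644]
tool_rot: [3.08, -0.11, 0.543]
force: [0.1, -0.2, -0.9]
width: 0.0921
clock: 9.25
tcp_pos: [0.4319, 0.0577, 0.2653]
tool_rot: [3.08, -0.11, 0.54]
force: [0.3, -0.9, 0.3]
width: 0.0915
[319.6382  70.0329] [319.615   57.9757]
```

View pics/wrist8.png

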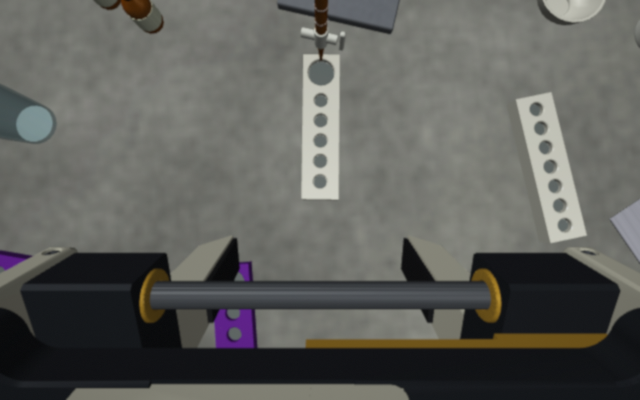

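```bash
python3 - <<'E'
from h import *
w=cv2.imread("pics/wrist8.png");cv2.imwrite("pics/z8.png",cv2.resize(w[20:100,285:360],None,fx=7,fy=7,interpolation=cv2.INTER_CUBIC))
m=dict(np.load("wrist8.npz"))
for x in sub(w,(298,50,45,155))[3][:6]:print(x,plane(m,x[1],.022)[:2])
b=cv2.imread("pics/top6.png");T=bot.camera_model("top")
c,_,_,h=sub(cv2.imread("pics/top6.png"),(415,150,50,98));print("plain",plane(T,c,.022)[:2])
E
```

```text
(165.90625, array([320.2977,  99.4398]), array([14.3382, 14.7511])) [0.6109 0.0445]
(163.625, array([320.146 , 119.5944]), array([14.1993, 14.6883])) [0.5831 0.0467]
(162.0625, array([319.9531, 139.8639]), array([14.0419, 14.7129])) [0.5552 0.049 ]
(159.90625, array([319.704 , 160.2392]), array([14.001 , 14.5507])) [0.5274 0.0513]
(157.875, array([319.4201, 180.8173]), array([13.6856, 14.6875])) [0.4995 0.0537]
plain [ 0.4973 -0.2619]
```

View pics/z8.png

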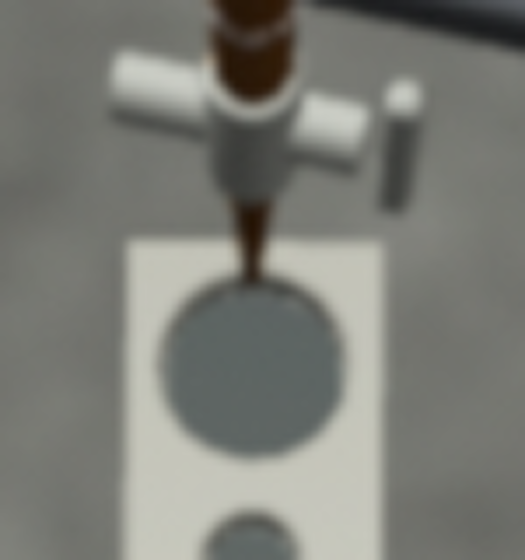

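The tip sits 12.1 px above the well centre in the wrist view (12.06 expected if centred), with no sideways offset. The plain strip hasn't moved. Handing in.

```bash
python3 - <<'E'
from workcell import bot
print(bot.sign_off(), bot.get_state()["clock"])
E
```

```text
the job is handed in; nothing more can be done
the job is handed in; nothing more can be done
```

I gripped the strip with the large well across its width, slid it about 0.21 m along the bench without lifting it, released it and backed off. I handed the job in at about 9.3 s on the robot's clock.

**Well under the tip:**
- **Scene camera:** the well is at (0.654, 0.045) and the tip at (0.654, 0.045).
- **Wrist camera:** after release, the well and tip line up to within 1 mm, along and across the strip.
- **Top camera:** the tip is within about 1–2 mm of the well centre. The tip is hard to make out there.

**Other strip and burette:** the plain strip measured at the same place as before, to 0.1 mm. The wrist force stayed below about 5 N in the readings, and nothing touched the burette or its stand in the pictures.

**Disagreements:** the cameras disagree by 2–4 mm in absolute position, so I placed the strip by the offset between well and tip within one view. Well heights measured from two views ranged from 18 to 32 mm around the stated 22 mm. The tip came out at 52–54 mm against the stated 55 mm.

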